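# Emergency lid release of a bench centrifuge

## Task

The power has failed and the samples are locked in the small centrifuge. Take the emergency release rod from the accessory block, feel your way down the release hole in the deck with it and press the hidden spring latch gently until the lid springs ajar; the latch and the case are plastic and must not be forced. Then put the rod back upright in its own hole in the block and swing the lid fully open, so that it stays up; leave the other things where they are.

Things in the scene. Friction and masses are not known exactly. Their poses are not given: they have to be found in the camera images.
- centrifuge: fixed bench micro-centrifuge, cream plastic case 290 (its x, front to back) x 250 (its y) mm, flat deck 115 mm above the bench. Origin: centre of its underside; -x is its front (roughly towards the robot), z up. Its round grey lid (196 mm across, centred 20 mm behind the origin) is latched shut. The case and the hidden plastic latch break if the rod presses them with over 30 N.
- release_hole (a point): nominal centre of the 10 mm release hole, top of the grey cover plate (40 x 64 x 4 mm) on the deck, at x -122, y -60, z 119 mm in the centrifuge's frame. Screwed down in slots: the true hole is up to 2.5 mm off in x, 4 mm in y (look, feel). Open below; the latch tail lies 45 to 51 mm down, yields from 5 N, lets the lid go at about 10 N after 7 to 10 mm, hard stop 2 mm further.
- lid (a joint): lid angle, rad: 0 shut, up to 0.03 while latched (latch play), creeping to 0.06 as the latch is pressed, springs to about 0.4 when let go, 1.15 fully open against its stop. Light and balanced (under 2 N at the tab), it stays where it is left.
- lid_tab (a point): middle of the black tab at the lid's front by which it is lifted: 34 mm wide (along y), 12 mm thick, standing 40 mm out from the lid's round edge; this point is 14 mm behind the tab's front end, half way through its thickness. Shut, it lies 12 mm above the deck, 232 mm in front of the hinge. Its axes turn with the lid: x from tab to hinge, y along the hinge.
- lid_hinge (a point): middle of the lid's hinge axis at the rear of the deck, 12 mm above it; the axis runs along the centrifuge's y. Its axes are those of the centrifuge.
- release_rod: emergency release rod: straight steel pin 8 mm thick, 90 mm long, with a plain black round handle 16 mm thick above it, from 90 to 148 mm above the tip; about 60 g. Origin: middle of the tip (lower end), z up to the handle. Stands loose and upright in one of the two holes of the accessory block, tip 5 mm above the bench.
- stand: fixed grey accessory block, 130 (its x) x 50 (its y) x 45 mm high, origin in the middle of its underside, with two upright holes 10 mm wide and 40 mm deep (floor 5 mm above the bench, 1.5 mm chamfer) at x -40 and x +40 mm; one holds the release rod, the other the rotor key (either way round).
- rotor_key: rotor key, not needed: steel T-shape, 8 mm pin 92 mm long with a cross bar 60 mm long and 12 mm thick on top (98 mm high). Origin: middle of the lower end. Stands in the other hole of the block.
- bottle: white plastic bottle, 64 mm across, 150 mm high, standing; origin at the middle of its underside. Bystander.
- slide_box: closed blue box for microscope slides, 102 x 177 x 37 mm; origin at the middle of its underside. Bystander.

How it is judged:
On the way, in this order (a step that is already met when the one before it is completed fails the run):
1. the lid springs ajar while the release rod stands in the release hole, its tip more than 45 mm below the cover plate's top (value of joint lid above 0.15 rad and z of release_rod in the frame of release_hole below -0.045 m and horizontal distance between release_rod and release_hole below 0.012 m).
2. the lid is swung fully open, past 1.0 rad (value of joint lid above 1 rad), for 0.2 s.
At the end, for the whole second after the job is handed in: The lid stays open past 1.0 rad (57 degrees), at rest, and the release rod stands upright (within 0.1 rad) and at rest in the same hole of the accessory block it came from (tip within 8 mm of where it was); the rotor key still stands in its own hole (within 10 mm) (value of joint lid above 1 rad and velocity of joint lid below 0.05 rad/s and distance of release_rod from where it was at the start of the episode below 0.008 m and angle between release_rod's own z axis and vertical below 0.1 rad and linear speed of release_rod below 0.02 m/s and distance of rotor_key from where it was at the start of the episode below 0.01 m); the robot touches nothing.
It fails at once if the release rod pressed on the centrifuge's latch or case with more than 30 N (it breaks) (contact force between release_rod and centrifuge above 30 N).
It fails at once if the bottle or the slide box shifted more than 20 mm or knocked over (distance of any of bottle, slide_box from where it was at the start of the episode above 0.02 m or angle between bottle's own z axis and vertical above 0.4 rad).
It fails at once if the rotor key taken from its hole (distance of rotor_key from where it was at the start of the episode above 0.02 m).
It also fails if it takes over 72 s, if anything falls off the work surface, if the arm or the gripper's body presses on something with over 40 N, if the wrist force passes 120 N, or if a joint passes its speed limit or range.

## Robot

A 6-joint arm with a two-finger parallel gripper is mounted at the origin on the work surface. World frame = base frame: x ahead of the robot, y to its left, z up, the work surface at z = 0. Lengths are in m, angles in rad, forces in N, time in s.
With the tool pointing down it reaches from about 0.35 to 0.95 m from the base axis. Payload 17.4 kg.
Tool frame: the origin (TCP) lies on the mounting face of the last link; the fingertips stand 186 mm ahead of it and the grasp point (between the pads) lies 167 mm ahead of it; z points along the fingers, y is the direction in which the jaws open and shut (so a half turn about z gives the same grasp; the last joint's range is limited). The gripper opens to 93 mm and grips with 3 to 60 N. Pads are 15 mm wide; open, the fingers measure 128 mm over their backs; the gripper's body (75 mm by 188 mm) begins 65 mm behind the grasp point.
Start: joints at [-1.243, 0.116, 1.442, -0, 1.584, -0.038], TCP at [0.241, -0.63, 0.405] pointing down, gripper open.
Joint ranges: [-2.83, 2.83], [-0.83, 2.19], [0.07, 2.5], [-1.14, 4.28], [0.01, 3], [-2.97, 2.97]. Speed limits (rad/s): [1.89, 1.89, 2.22, 3.14, 3.14, 3.14].

## Interface

Orientations are given as [roll, pitch, yaw] about the fixed x, y, z axes, in that order (R = Rz(yaw) Ry(pitch) Rx(roll)).
In Python, from bench import r gives the robot as it stands. The module is installed in compiled form; this text tells all that it offers.
- The arm moves only by the tool play_rows, never from a script. Its argument "motion" is text: rows parted by semicolons, each of 5 numbers parted by spaces: the shift along the world's x, y, z in m, then the turn about the world's z in degrees, then the finger opening in m, from 0 to 0.093. A call has 1 to 12 rows; each row is the pose to reach, as a shift and turn from the pose measured when the call began; what a row does not reach only later rows make up. A row lasts 1/8 s, in which the tool goes at most 62.5 mm and 10.7 degrees, less where a joint would pass 70% of its speed; a pose out of reach is approached as far as the arm can. A call with a gripper value outside its range is refused whole. The fingers move at their own pace and stop on an object; "squeeze" is the grip in N (left out, the last holds). Time passes only in rows, so rows that repeat a pose let the fingers close. It gives the time, the measured TCP pose, the force and the opening at its end, in the units of the state.
- r.read_state(): the state, without advancing time (a new reading comes with each control period).
- r.snapshot(name): name is "scene" or "top"; returns the picture (480x640x3 uint8, blue, green, red); there is no depth.
- r.camera_info(name): a dict with "camera_matrix" (3x3 intrinsics, pixels), "D" ([k1, k2, p1, p2, k3] as OpenCV has them; the pictures are not rectified), "world_from_camera" (4x4, takes a point from camera to world coordinates). Camera axes: x right, y up, looking along -z (the intrinsics and any distortion apply to the point x, -y, -z); pixel columns grow to the right and rows downward; lengths in m; the calibration is good to about 2 mm. A picture is of the moment at which its call begins. camera_info takes no time and is no camera call.
- r.finish_job(): hands the job in, once; it reports no verdict.
The state is a dict: "time_s": time; "joint_positions": joint angles; "qvel": joint speeds; "joint_torque": joint torques, N m; "position": TCP position; "tcp_rot": TCP orientation; "force": force on the tool from outside, world axes, zero at the start; "wrist_torque": the same for the moment, N m; "width": finger opening in m.
Only numpy, scipy, OpenCV 4.12 (cv2) and the standard library are available. Lean on these libraries where they do the work, as an engineer would, in place of code of your own. Each camera call takes 0.05 s, during which the arm holds its last target.

## Working session

There is one attempt and no reset: what is moved stays moved. The work goes in short steps, Python scripts to look and compute and a tool call to move; the robot and the scene stay as the last step left them, time stands still between calls to the robot, and variables do not carry over. Pictures are saved under pics/ and viewed, and the job is handed in when it is done.

Besides the shell and the picture viewer there is one more tool, called after "Request:" as name(argument=value, ...) on one line, values as JSON. play_rows: Moves the arm, as the interface text tells. Its arguments: {"type":"object","properties":{"motion":{"type":"string"},"squeeze":{"type":"number"}},"required":["motion"]}

```bash
ls; mkdir -p pics
python3 - <<'E'
from bench import r
import cv2
print(r.read_state())
for n in("scene","top"):
    im=r.snapshot(n); cv2.imwrite(f"pics/{n}0.png",im); print(r.camera_info(n))
E
```

```text
pics
{'time_s': 0.0, 'joint_positions': array([-1.24278140e+00,  1.16465861e-01,  1.44223150e+00, -1.23589758e-05,
        1.58400341e+00, -3.77887818e-02]), 'qvel': array([-7.14894003e-06,  5.63832769e-04,  1.24008964e-03,  5.18884448e-04,
        7.92890714e-04,  2.72212243e-03]), 'joint_torque': array([ 2.64940547e-05, -7.21263099e+01, -6.22605371e+01,  7.80578563e-02,
        2.37803324e-02, -7.68101154e-05]), 'position': array([ 0.24144833, -0.6303509 ,  0.40403961]), 'tcp_rot': array([-3.14048486e+00, -2.95150977e-05,  3.65803536e-01]), 'force': array([-0.80599921,  0.17576122,  0.98137588]), 'wrist_torque': array([-0.00295731,  0.02637757,  0.00612045]), 'width': 0.09308073996010484}
{'camera_matrix': array([[506.9498403 ,   0.        , 312.18984665],
       [  0.        , 506.9498403 , 243.01635935],
       [  0.        ,   0.        ,   1.        ]]), 'D': array([-0.14535314,  0.        ,  0.        ,  0.        ,  0.        ]), 'world_from_camera': array([[-0.34137691, -0.4995336 ,  0.79619595,  1.61296486],
       [ 0.93986887, -0.17203753,  0.29504169,  0.4111073 ],
       [-0.01040765,  0.8490402 ,  0.52822572,  0.77775867],
       [ 0.        ,  0.        ,  0.        ,  1.        ]])}
{'camera_matrix': array([[514.20419871,   0.        , 322.52687348],
       [  0.        , 514.20419871, 238.85276197],
       [  0.        ,   0.        ,   1.        ]]), 'D': array([0.0155145, 0.       , 0.       , 0.       , 0.       ]), 'world_from_camera': array([[-1.29271692e-02,  9.89295460e-01, -1.45352613e-01,
         4.27676462e-01],
       [-9.99809823e-01, -1.49112291e-02, -1.25687491e-02,
        -5.11007596e-04],
       [-1.46015925e-02,  1.45162491e-01,  9.89300078e-01,
         1.27027173e+00],
       [ 0.00000000e+00,  0.00000000e+00,  0.00000000e+00,
         1.00000000e+00]])}
```

View pics/scene0.png

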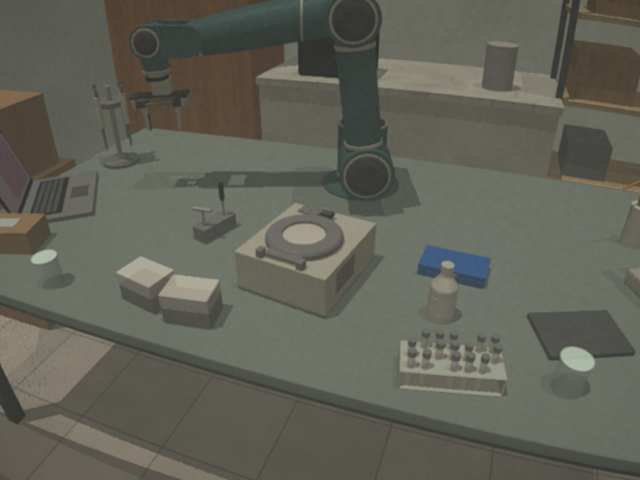

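View pics/top0.png

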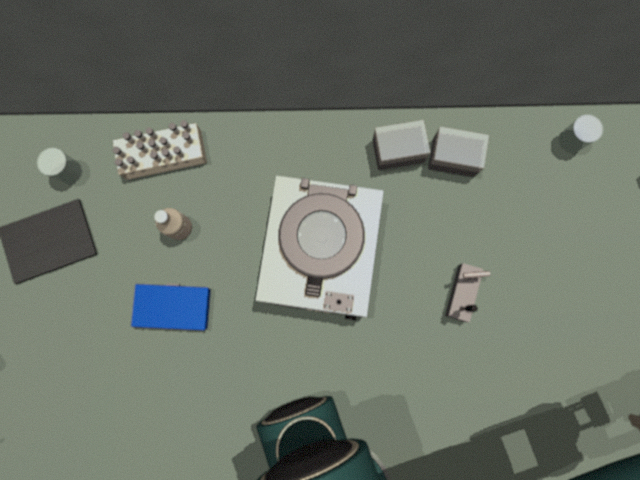

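The top view shows the centrifuge at about (320,245), with its cover plate at (339,301). The block is at (464,293), with the rod handle at the end nearer the robot (468,308) and the T key at (475,273). I'll enlarge these areas.

Run:
```python
import cv2
t=cv2.imread("pics/top0.png"); s=cv2.imread("pics/scene0.png")
def c(im,x,y,w,h,k,n): cv2.imwrite("pics/"+n,cv2.resize(im[y:y+h,x:x+w],None,fx=k,fy=k,interpolation=cv2.INTER_CUBIC))
c(t,250,170,145,150,4,"c1.png")
c(t,430,250,80,80,7,"c2.png")
c(t,300,270,70,55,10,"c3.png")
c(s,180,170,210,145,3.8,"c4.png")
```

```text
(no output)
```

View pics/c1.png

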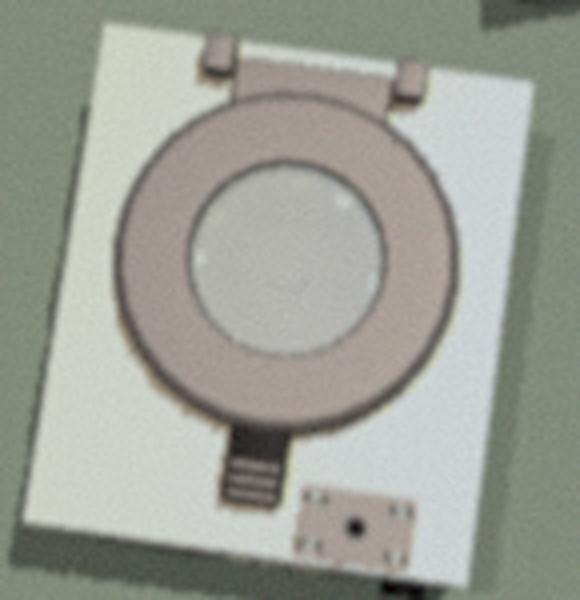

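View pics/c2.png

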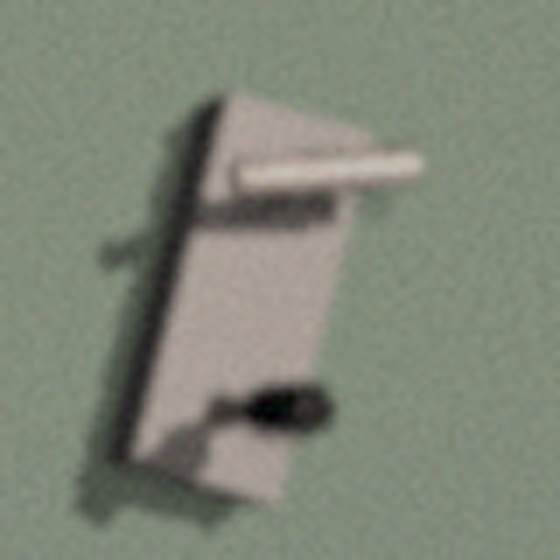

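View pics/c3.png

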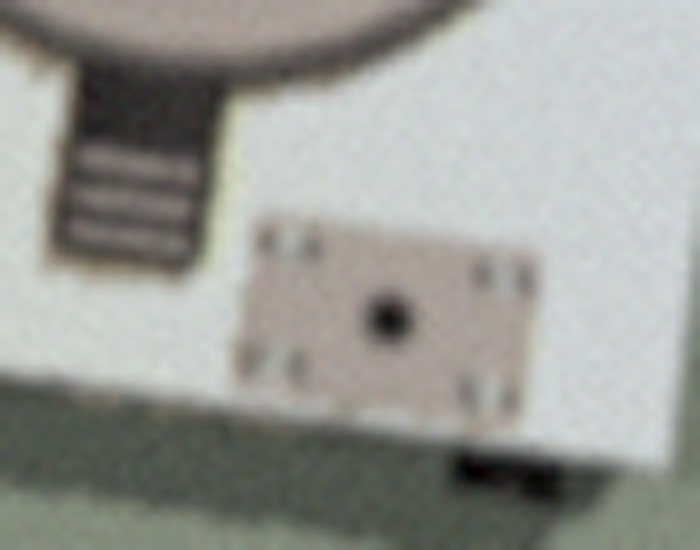

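View pics/c4.png

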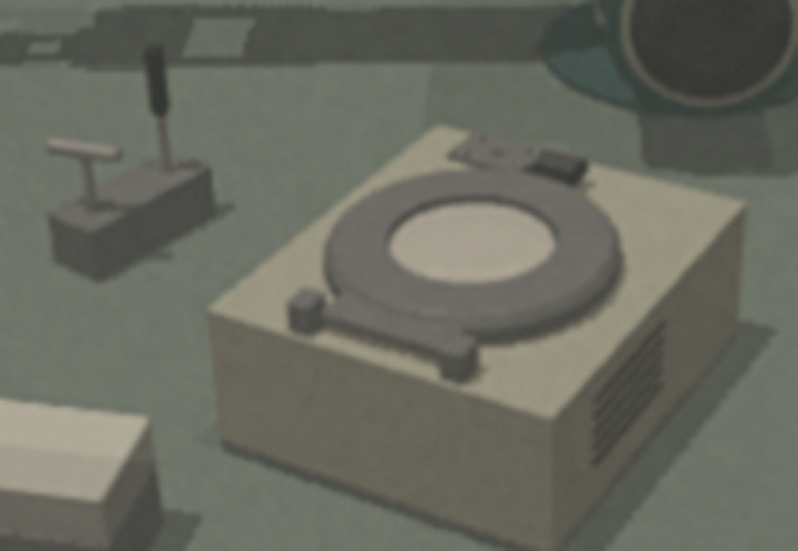

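```bash
cat > h.py <<'E'
import numpy as np,cv2
from bench import r
def ray(n,uv):
    i=r.camera_info(n);K,D,T=i["camera_matrix"],i["D"],i["world_from_camera"]
    p=cv2.undistortPoints(np.array([[uv]],float),K,D)[0,0]
    return T[:3,3],T[:3,:3]@np.array([p[0],-p[1],-1])
def pt(n,uv,z):
    o,d=ray(n,uv); return o+d*(z-o[2])/d[2]
def px(n,P):
    i=r.camera_info(n);K,D,T=i["camera_matrix"],i["D"],i["world_from_camera"]
    c=T[:3,:3].T@(np.array(P,float)-T[:3,3]); 
    return cv2.projectPoints(np.array([[c[0],-c[1],-c[2]]]),np.zeros(3),np.zeros(3),K,D)[0][0,0]
def cr(x,y,k,uv): return (np.array(uv)+.5)/k-.5+[x,y]
def tri(uv1,uv2):
    o1,d1=ray("top",uv1);o2,d2=ray("scene",uv2)
    s=np.linalg.lstsq(np.c_[d1,-d2],o2-o1,rcond=None)[0]
    a,b=o1+s[0]*d1,o2+s[1]*d2; return (a+b)/2,np.linalg.norm(a-b)
E
python3 - <<'E'
from h import *
np.set_printoptions(precision=4,suppress=True)
C=np.array([pt("top",cr(250,170,4,c),.115) for c in [(105,22),(535,80),(470,588),(25,523)]])
print("cent",C,C.mean(0)); e=C[0]+C[1]-C[2]-C[3]; f=C[0]+C[3]-C[1]-C[2]; print(np.linalg.norm(e)/2,np.linalg.norm(f)/2,np.arctan2(e[1],e[0]),np.arctan2(-f[0],f[1]))
a=np.arctan2(e[1],e[0]); R=np.array([[np.cos(a),-np.sin(a)],[np.sin(a),np.cos(a)]]); print("nominal hole",C.mean(0)[:2]+R@[-.122,-.06])
h=pt("top",cr(300,270,10,(389,318)),.119);print("hole",h)
for q in[(255,218),(540,252),(520,430),(235,385)]: print("plate",pt("top",cr(300,270,10,q),.119))
print("tab front",pt("top",cr(300,270,10,(121,262)),.127),"tab side",pt("top",cr(300,270,10,(60,200)),.127),pt("top",cr(300,270,10,(208,215)),.127))
print("hinge nom",C.mean(0)[:2]+R@[.115-.02+0.0,0])
S=np.array([pt("top",cr(430,250,7,c),.045) for c in [(235,90),(375,130),(275,500),(128,462)]])
e=S[0]+S[1]-S[2]-S[3];f=S[0]+S[3]-S[1]-S[2];print("stand",S.mean(0),np.linalg.norm(e)/2,np.linalg.norm(f)/2,np.arctan2(e[1],e[0]),np.arctan2(-f[0],f[1]))
u=e/np.linalg.norm(e);print("holes",S.mean(0)-.04*u,S.mean(0)+.04*u)
print("rod top",pt("top",cr(430,250,7,(309,408)),.153),"pin at block",pt("top",cr(430,250,7,(208,410)),.045))
s3=3.8
print("tri rodtop",tri(cr(430,250,7,(309,408)),cr(180,170,s3,(154,47))))
E
```

```text
cent [[ 0.7482  0.1203  0.115 ]
 [ 0.7097 -0.1272  0.115 ]
 [ 0.4216 -0.0825  0.115 ]
 [ 0.4607  0.1649  0.115 ]] [0.585  0.0189 0.115 ]
0.2912087741154065 0.2504467575889208 -0.1540176046535352 -0.15556181774395048
nominal hole [ 0.4553 -0.0217]
hole [ 0.456  -0.0195  0.119 ]
plate [0.4785 0.01   0.119 ]
plate [ 0.4701 -0.0533  0.119 ]
plate [ 0.431 -0.048  0.119]
plate [0.4417 0.015  0.119 ]
tab front [0.4688 0.0397 0.127 ] tab side [0.4827 0.0531 0.127 ] [0.4789 0.0203 0.127 ]
hinge nom [0.6789 0.0043]
stand [ 0.4768 -0.3214  0.045 ] 0.1307145109763356 0.04929795798339011 -0.3222786767212624 -0.2815005474789552
holes [ 0.4389 -0.3088  0.045 ] [ 0.5148 -0.3341  0.045 ]
rod top [ 0.4376 -0.3081  0.153 ] pin at block [ 0.4383 -0.3042  0.045 ]
tri rodtop (array([ 0.438 , -0.3094,  0.1514]), np.float64(0.0016963465400867093))
```

Request:
play_rows(motion="0.05 0.08 0 8 0.06; 0.1 0.16 0 17 0.06; 0.15 0.24 0 26 0.06; 0.1966 0.3219 0 34 0.06; 0.1966 0.3219 0 34 0.06; 0.1966 0.3219 0 34 0.06; 0.1966 0.3219 0 34 0.06; 0.1966 0.3219 0 34 0.06", squeeze=25)

```text
time_s: 1.1
position: [0.438, -0.3085, 0.4039]
tcp_rot: [-3.14, 0.0, 0.96]
force: [-0.1, -0.5, -0.4]
width: 0.0599
```

```bash
cat > snap.py <<'E'
import sys,cv2
from h import *
a=sys.argv; n,name,x,y,w,h,k=a[1],a[2],*map(int,a[3:8])
im=r.snapshot(n); cv2.imwrite("pics/"+name+"_full.png",im)
cv2.imwrite("pics/"+name+".png",cv2.resize(im[y:y+h,x:x+w],None,fx=k,fy=k,interpolation=cv2.INTER_CUBIC))
E
python3 snap.py scene a1 150 80 140 180 4
```

```text
(no output)
```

View pics/a1.png

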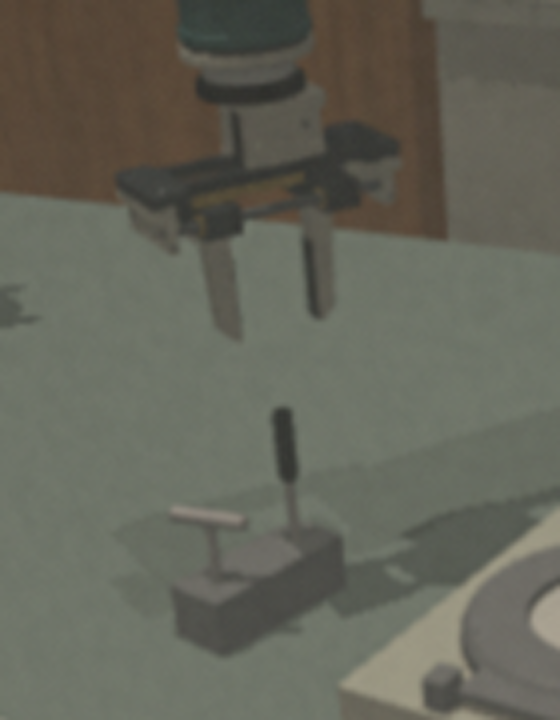

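The gripper is centred over the rod handle (crop 284,410) and the fingertips are clear of the key. Next I lower it and close.

Request:
play_rows(motion="0 0 -0.03 0 0.06; 0 0 -0.06 0 0.06; 0 0 -0.09 0 0.06; 0 0 -0.11 0 0.06; 0 0 -0.11 0 0.06; 0 0 -0.11 0 0.01; 0 0 -0.11 0 0.01; 0 0 -0.11 0 0.01; 0 0 -0.11 0 0.01; 0 0 -0.11 0 0.01; 0 0 -0.11 0 0.01; 0 0 -0.11 0 0.01", squeeze=25)

```text
time_s: 2.65
position: [0.4378, -0.3091, 0.294]
tcp_rot: [-3.141, 0.0, 0.959]
force: [2.5, -1.3, -0.3]
width: 0.0158
```

Request:
play_rows(motion="0 0 0.02 0 0.01; 0 0 0.05 0 0.01; 0 0 0.1 0 0.01; 0 0 0.15 0 0.01; 0 0.03 0.165 0 0.01; 0.005 0.08 0.165 7 0.01; 0.01 0.13 0.165 14 0.01; 0.014 0.18 0.165 20 0.01; 0.018 0.23 0.165 26 0.01; 0.018 0.27 0.165 26 0.01; 0.018 0.29 0.155 26 0.01; 0.018 0.29 0.145 26 0.01", squeeze=40)

```text
time_s: 4.15
position: [0.4556, -0.0182, 0.4388]
tcp_rot: [-3.141, 0.0, 1.415]
force: [0.4, -0.6, -0.1]
width: 0.0152
```

Request:
play_rows(motion="0 0 0 0 0.01; 0 0 0 0 0.01; 0 0 0 0 0.01")

```text
time_s: 4.53
position: [0.4557, -0.0188, 0.4392]
tcp_rot: [-3.141, 0.0, 1.414]
force: [-0.4, 0.4, -1.1]
width: 0.0154
```

```bash
python3 snap.py scene b1 240 140 130 100 6;python3 snap.py top b2 280 200 140 120 5
```

```text
(no output)
```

View pics/b1.png

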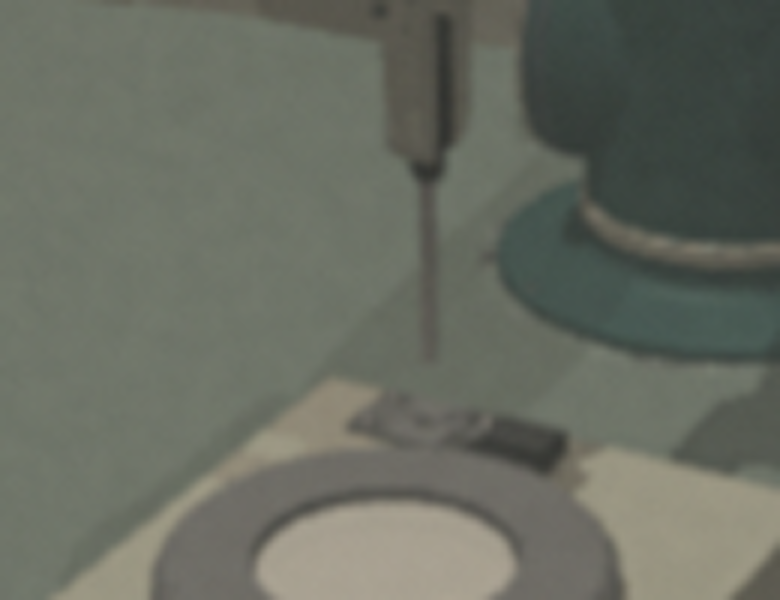

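View pics/b2.png

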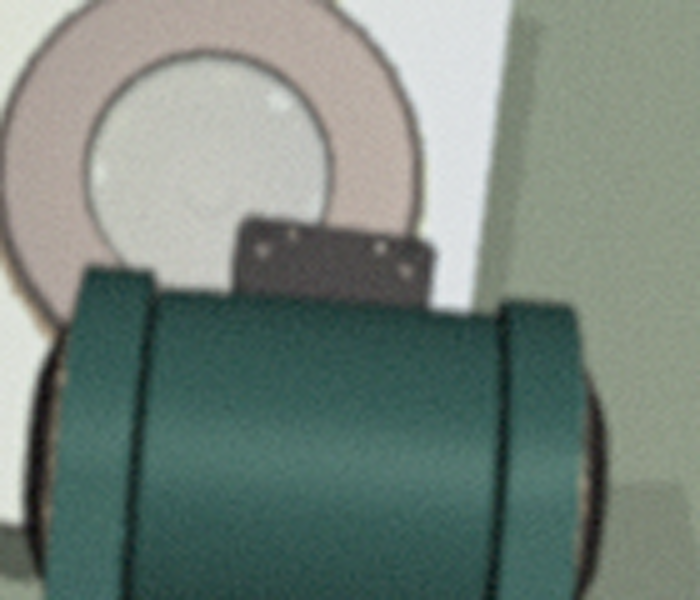

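```bash
python3 - <<'E'
from h import *
np.set_printoptions(precision=2,suppress=True)
f=lambda u:(u-[240,140]+.5)*6-.5
x,y=.4557,-.0188
print("pred tip",f(px("scene",[x,y,.150])),"handle bottom",f(px("scene",[x,y,.24])),"fingertips",f(px("scene",[x,y,.253])))
print("hole",f(px("scene",[.456,-.0195,.119])))
for d in([.01,0,0],[0,.01,0],[0,0,.01]): print(f(px("scene",np.array([x,y,.15])+d))-f(px("scene",[x,y,.15])))
E
python3 - <<'E'
import cv2
im=cv2.imread('pics/b1_full.png')
print(im.shape)
c=im[190:222,285:340]; cv2.imwrite('pics/b3.png',cv2.resize(cv2.convertScaleAbs(c,alpha=1.8),None,fx=14,fy=14,interpolation=cv2.INTER_CUBIC))
E
```

```text
pred tip [430.22 358.43] handle bottom [427.91 175.72] fingertips [427.56 148.36]
hole [429.33 418.75]
[-7.59  9.52]
[20.73  3.23]
[ -0.25 -19.73]
(480, 640, 3)
```

View pics/b3.png

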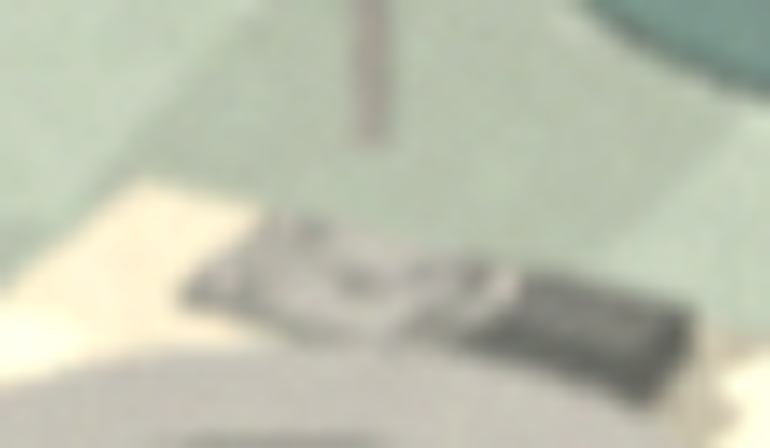

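Run:
```python
import cv2,numpy as np
for n,o in(("scene0","b4"),):
    im=cv2.imread(f'pics/{n}.png')
    c=im[200:224,288:338]; cv2.imwrite(f'pics/{o}.png',cv2.resize(cv2.convertScaleAbs(c,alpha=2,beta=-80),None,fx=16,fy=16,interpolation=cv2.INTER_CUBIC))
print(cv2.cvtColor(im,cv2.COLOR_BGR2GRAY)[205:214,300:322])
```

```text
[[146 143 134 121 108 109 102 100 105 106 107 106 104 104 104 104 104 104
  105 103 103 104]
 [147 142 128 113 105 107  98  98 104 108 107 106 106 105 106 105 104 104
  103 104 104 103]
 [138 127 115 107 106 106 101 100 107 108 108 108 107 107 106 106 106 107
  107 106 105 107]
 [121 113 108 106 107 107 106 107 106 107 106 106 107 107 107 106 108 107
  106 105 106 110]
 [109 109 104 102 107 108 108 108 104 101  97  98 101 105 106 107 108 107
  103  98 105 110]
 [102 105  97  99 107 109 108 108 105  98  92  93  98 103 105 107 106 106
  101  98 105 102]
 [ 96  94  92  97 103 107 107 108 106 104 101 101 104 106 107 106 107 106
  106 105 102  94]
 [116 105  97  95  95  98 100 103 105 105 108 107 108 108 107 104 109 106
  105 101  92  84]
 [140 130 119 106  99  94  91  93  96  99 101 105 106 107 105 103 105 100
   93  86  74  67]]
```

View pics/b4.png

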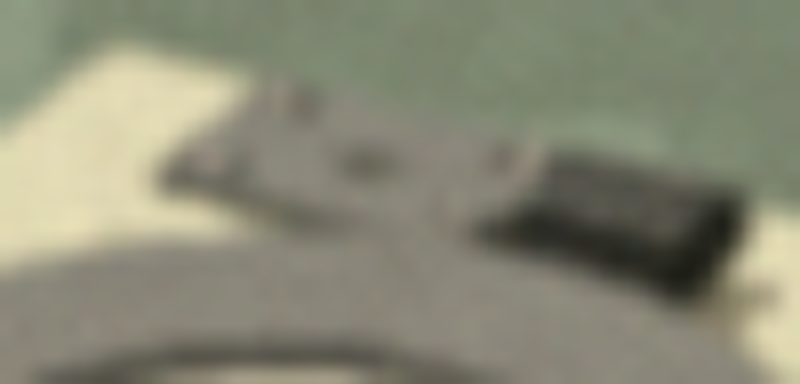

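Run:
```python
from h import *
np.set_printoptions(precision=4,suppress=True)
g=cv2.cvtColor(cv2.imread("pics/scene0.png"),6).astype(float)
def cen(g,x0,x1,y0,y1,t):
    w=np.clip(t-g[y0:y1,x0:x1],0,None);Y,X=np.mgrid[y0:y1,x0:x1];return np.array([(w*X).sum(),(w*Y).sum()])/w.sum()
c=cen(g,307,315,208,213,105);print(c,pt("scene",c,.119))
t=cv2.cvtColor(cv2.imread("pics/top0.png"),6).astype(float);print(t[298:306,334:345].astype(int))
d=cen(t,335,343,298,306,110);print(d,pt("top",d,.119),tri(d,c))
```

```text
[310.4286 209.8701] [ 0.4593 -0.0204  0.119 ]
[[161 156 158 153 147 148 157 161 161 163 162]
 [159 158 145 127 114 115 135 153 161 159 160]
 [162 150 129  90  70  69 101 134 161 162 161]
 [162 148 116  69  28  38  73 126 148 164 161]
 [159 149 116  68  33  32  66 119 156 156 164]
 [159 152 128  99  71  68  95 134 153 164 158]
 [158 161 148 126 117 113 133 149 157 159 166]
 [160 160 156 150 151 146 150 160 160 162 160]]
[338.4768 301.5   ] [ 0.4556 -0.0195  0.119 ] (array([ 0.456 , -0.0205,  0.1173]), np.float64(0.0020633672591623604))
```

Request:
play_rows(motion="0.0008 -0.0017 -0.01 0 0.01; 0.0008 -0.0017 -0.018 0 0.01; 0.0008 -0.0017 -0.024 0 0.01; 0.0008 -0.0017 -0.026 0 0.01; 0.0008 -0.0017 -0.026 0 0.01; 0.0008 -0.0017 -0.026 0 0.01")

```text
time_s: 5.38
position: [0.4565, -0.0203, 0.4133]
tcp_rot: [-3.141, 0.0, 1.414]
force: [0.9, -0.3, -0.3]
width: 0.0155
```

```bash
python3 snap.py scene b5 288 185 50 40 16
python3 - <<'E'
from h import *
s=r.read_state();print(s['position'],s['force'])
x,y,z=s['position']; print((px("scene",[x,y,z-.289])-[288,185]+.5)*16)
E
```

```text
[ 0.45648081 -0.02027507  0.41331748] [ 0.08056297  0.21587094 -1.07690239]
[372.66753149 371.24865329]
```

View pics/b5.png

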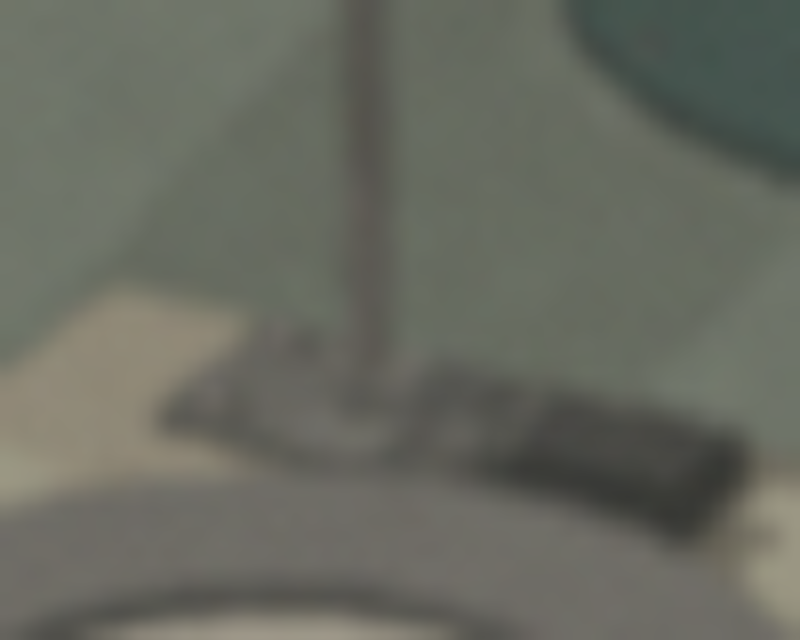

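Request:
play_rows(motion="0 0 -0.002 0 0.01; 0 0 -0.004 0 0.01; 0 0 -0.005 0 0.01; 0 0 -0.006 0 0.01; 0 0 -0.006 0 0.01")

```text
time_s: 6.05
position: [0.4565, -0.0203, 0.4072]
tcp_rot: [-3.141, 0.0, 1.414]
force: [-0.3, -0.5, -0.4]
width: 0.0151
```

Request:
play_rows(motion="0 0 -0.001 0 0.01; 0 0 -0.002 0 0.01; 0 0 -0.002 0 0.01; 0 0 -0.003 0 0.01; 0 0 -0.003 0 0.01")

```text
time_s: 6.68
position: [0.4565, -0.0203, 0.4042]
tcp_rot: [-3.141, 0.0, 1.414]
force: [0.6, -0.0, 0.1]
width: 0.0151
```

Request:
play_rows(motion="0 0 -0.002 0 0.01; 0 0 -0.003 0 0.01; 0 0 -0.004 0 0.01; 0 0 -0.004 0 0.01")

```text
time_s: 7.18
position: [0.4565, -0.0203, 0.4001]
tcp_rot: [-3.141, 0.0, 1.414]
force: [-0.7, 0.2, 0.3]
width: 0.0153
```

No contact force with the tip about 8 mm below the plate top, so it is in the hole. I'll lower it to just above the latch.

Request:
play_rows(motion="0 0 -0.003 0 0.01; 0 0 -0.006 0 0.01; 0 0 -0.009 0 0.01; 0 0 -0.012 0 0.01; 0 0 -0.015 0 0.01; 0 0 -0.015 0 0.01")

```text
time_s: 7.92
position: [0.4564, -0.0203, 0.3848]
tcp_rot: [-3.141, 0.0, 1.414]
force: [-0.2, 0.4, -0.2]
width: 0.0155
```

Request:
play_rows(motion="0 0 -0.003 0 0.01; 0 0 -0.006 0 0.01; 0 0 -0.009 0 0.01; 0 0 -0.012 0 0.01; 0 0 -0.015 0 0.01; 0 0 -0.015 0 0.01")

```text
time_s: 8.68
position: [0.4564, -0.0203, 0.3696]
tcp_rot: [-3.14, 0.0, 1.414]
force: [-0.6, -0.0, -0.3]
width: 0.0151
```

Request:
play_rows(motion="0 0 -0.002 0 0.01; 0 0 -0.004 0 0.01; 0 0 -0.005 0 0.01; 0 0 -0.005 0 0.01")

```text
time_s: 9.18
position: [0.4564, -0.0202, 0.3645]
tcp_rot: [-3.14, 0.0, 1.414]
force: [-0.4, -0.5, -1.7]
width: 0.0155
```

Request:
play_rows(motion="0 0 -0.001 0 0.01; 0 0 -0.002 0 0.01; 0 0 -0.003 0 0.01; 0 0 -0.003 0 0.01")

```text
time_s: 9.68
position: [0.4564, -0.0203, 0.3614]
tcp_rot: [-3.14, 0.0, 1.414]
force: [0.7, 0.6, -1.4]
width: 0.0153
```

Request:
play_rows(motion="0 0 -0.001 0 0.01; 0 0 -0.002 0 0.01; 0 0 -0.003 0 0.01; 0 0 -0.003 0 0.01")

```text
time_s: 10.18
position: [0.4564, -0.0203, 0.3585]
tcp_rot: [-3.14, 0.0, 1.414]
force: [-0.1, -0.2, 1.4]
width: 0.0153
```

Depth is about 49.5 mm, and the latch should be met within the next 2 mm. I'll take smaller steps.

Request:
play_rows(motion="0 0 -0.001 0 0.01; 0 0 -0.002 0 0.01; 0 0 -0.002 0 0.01")

```text
time_s: 10.55
position: [0.4564, -0.0203, 0.3568]
tcp_rot: [-3.14, 0.0, 1.414]
force: [-1.4, 0.0, 6.3]
width: 0.0153
```

Request:
play_rows(motion="0 0 -0.001 0 0.01; 0 0 -0.002 0 0.01; 0 0 -0.002 0 0.01")

```text
time_s: 10.92
position: [0.4564, -0.0203, 0.3552]
tcp_rot: [-3.141, 0.0, 1.414]
force: [-2.6, 0.2, 6.6]
width: 0.0155
```

Request:
play_rows(motion="0 0 -0.001 0 0.01; 0 0 -0.002 0 0.01; 0 0 -0.002 0 0.01")

```text
time_s: 11.3
position: [0.4563, -0.0203, 0.3536]
tcp_rot: [-3.141, 0.0, 1.414]
force: [-2.5, 0.4, 7.3]
width: 0.0152
```

Request:
play_rows(motion="0 0 -0.001 0 0.01; 0 0 -0.002 0 0.01; 0 0 -0.002 0 0.01")

```text
time_s: 11.68
position: [0.4563, -0.0202, 0.3521]
tcp_rot: [-3.141, 0.0, 1.414]
force: [-2.8, 0.8, 8.2]
width: 0.0152
```

Request:
play_rows(motion="0 0 -0.001 0 0.01; 0 0 -0.0015 0 0.01")

```text
time_s: 11.92
position: [0.4562, -0.0202, 0.3511]
tcp_rot: [-3.141, 0.0, 1.414]
force: [-2.9, -0.1, 7.7]
width: 0.0154
```

Request:
play_rows(motion="0 0 -0.001 0 0.01; 0 0 -0.001 0 0.01")

```text
time_s: 12.18
position: [0.4561, -0.0202, 0.3506]
tcp_rot: [-3.141, 0.0, 1.414]
force: [-3.0, -0.5, 8.0]
width: 0.015
```

```bash
python3 snap.py scene c10 240 130 150 115 5
```

```text
(no output)
```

View pics/c10.png

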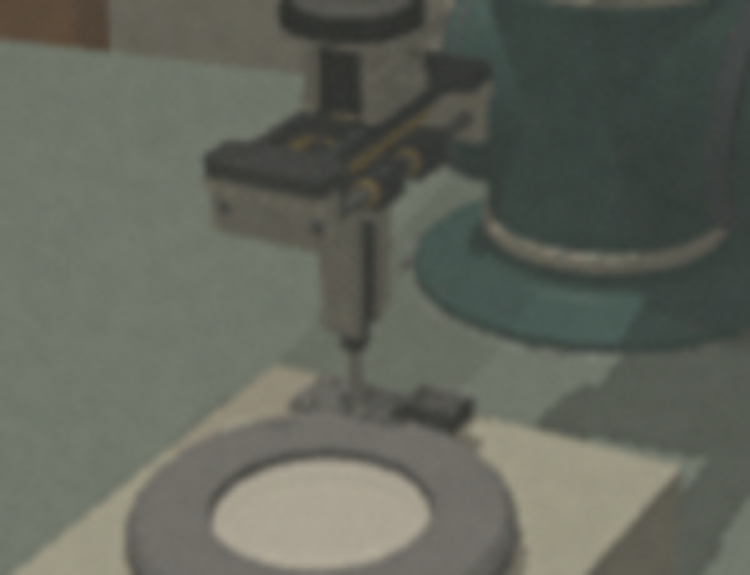

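The lid is still shut and the reaction is about 8 N. I'll keep pressing in small steps.

Request:
play_rows(motion="0 0 -0.001 0 0.01; 0 0 -0.0015 0 0.01; 0 0 -0.0015 0 0.01")

```text
time_s: 12.6
position: [0.4561, -0.0202, 0.3498]
tcp_rot: [3.141, 0.0, 1.414]
force: [-3.5, 0.0, 7.9]
width: 0.0153
```

Request:
play_rows(motion="0 0 -0.001 0 0.01; 0 0 -0.0015 0 0.01; 0 0 -0.0015 0 0.01")

```text
time_s: 12.98
position: [0.4561, -0.0202, 0.3489]
tcp_rot: [3.141, 0.0, 1.414]
force: [-3.4, 0.9, 10.6]
width: 0.0151
```

Request:
play_rows(motion="0 0 -0.001 0 0.01; 0 0 -0.0015 0 0.01; 0 0 -0.0015 0 0.01")

```text
time_s: 13.35
position: [0.456, -0.0202, 0.3482]
tcp_rot: [3.14, 0.0, 1.414]
force: [-3.8, 0.3, 10.3]
width: 0.0155
```

```bash
python3 snap.py scene c11 240 130 150 115 5
```

```text
(no output)
```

View pics/c11.png

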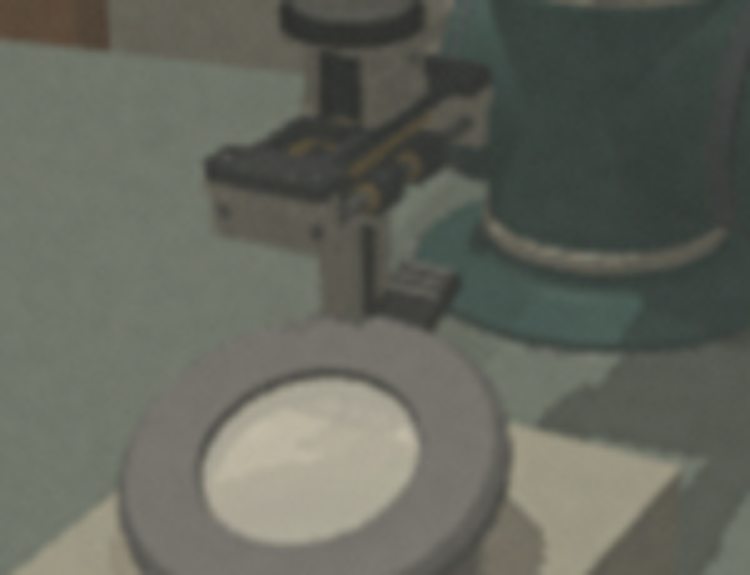

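The lid has sprung ajar, with the tab raised at crop (425,285). I'll withdraw straight up and carry the rod back above its hole.

Request:
play_rows(motion="0 0 0.01 0 0.01; 0 0 0.03 0 0.01; 0 0 0.06 0 0.01; 0 0 0.09 0 0.01; 0 0 0.12 0 0.01; 0 0 0.12 0 0.01")

```text
time_s: 14.15
position: [0.456, -0.0202, 0.471]
tcp_rot: [3.137, 0.0, 1.414]
force: [-0.9, 0.5, -0.5]
width: 0.0153
```

Request:
play_rows(motion="-0.002 -0.04 0 -5 0.01; -0.004 -0.09 0 -11 0.01; -0.008 -0.14 0 -16 0.01; -0.012 -0.19 0 -21 0.01; -0.016 -0.24 0 -26 0.01; -0.018 -0.289 -0.01 -26 0.01; -0.018 -0.289 -0.05 -26 0.01; -0.018 -0.289 -0.08 -26 0.01; -0.018 -0.289 -0.105 -26 0.01; -0.018 -0.289 -0.105 -26 0.01; -0.018 -0.289 -0.105 -26 0.01")

```text
time_s: 15.52
position: [0.438, -0.3092, 0.3668]
tcp_rot: [3.136, 0.0, 0.961]
force: [-0.4, 0.1, -0.3]
width: 0.0151
```

```bash
python3 snap.py scene d1 190 150 60 100 8;python3 - <<'E'
from h import *
s=r.read_state();print(s['position'],s['tcp_rot'],s['force'])
x,y,z=s['position']
for q in(.289,.199,.3255):print((px("scene",[x,y,z-q])-[190,150]+.5)*8)
print("hole",(px("scene",[.4378,-.3091,.045])-[190,150]+.5)*8)
E
```

```text
[ 0.43806832 -0.30920749  0.36716062] [3.13552963e+00 2.19655908e-05 9.60535610e-01] [ 0.37110445 -0.19117995 -0.63342009]
[267.46686781 437.57892501]
[243.27896049 218.9132643 ]
[277.04408135 522.69339605]
hole [276.7590758  514.71253418]
```

View pics/d1.png

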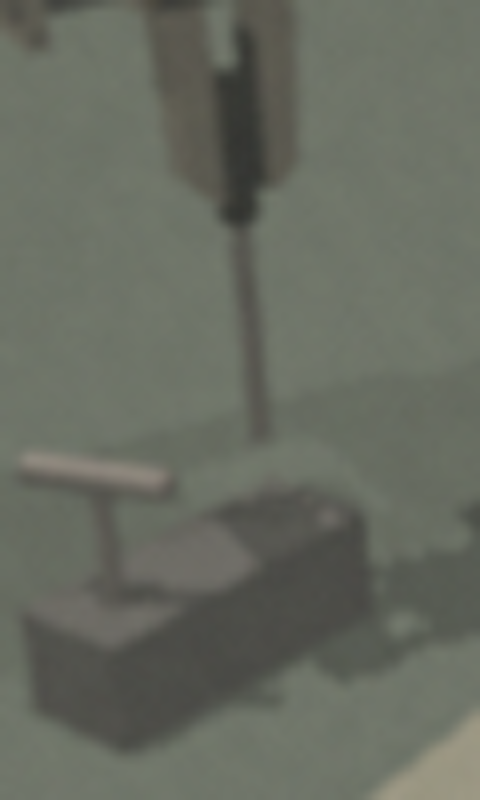

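Request:
play_rows(motion="-0.001 0.0006 0 0 0.01; -0.001 0.0006 -0.015 0 0.01; -0.001 0.0006 -0.028 0 0.01; -0.001 0.0006 -0.034 0 0.01; -0.001 0.0006 -0.036 0 0.01; -0.001 0.0006 -0.036 0 0.01")

```text
time_s: 16.32
position: [0.4371, -0.3086, 0.3313]
tcp_rot: [3.135, 0.0, 0.961]
force: [-0.3, -0.5, -0.6]
width: 0.0154
```

Request:
play_rows(motion="0 0 -0.001 0 0.01; 0 0 -0.002 0 0.01; 0 0 -0.003 0 0.01; 0 0 -0.003 0 0.01")

```text
time_s: 16.82
position: [0.4371, -0.3086, 0.3282]
tcp_rot: [3.136, 0.0, 0.961]
force: [-0.2, -0.9, -0.7]
width: 0.0155
```

Tip is about 6 mm inside the hole with no resistance, so I'll continue down.

Request:
play_rows(motion="0 0 -0.004 0 0.01; 0 0 -0.008 0 0.01; 0 0 -0.012 0 0.01; 0 0 -0.015 0 0.01; 0 0 -0.015 0 0.01")

```text
time_s: 17.45
position: [0.4371, -0.3086, 0.3129]
tcp_rot: [3.136, 0.0, 0.96]
force: [0.8, 0.1, -0.4]
width: 0.0156
```

Request:
play_rows(motion="0 0 -0.004 0 0.01; 0 0 -0.008 0 0.01; 0 0 -0.012 0 0.01; 0 0 -0.015 0 0.01; 0 0 -0.0175 0 0.01; 0 0 -0.0175 0 0.01")

```text
time_s: 18.2
position: [0.4371, -0.3086, 0.2953]
tcp_rot: [3.136, 0.0, 0.961]
force: [-0.5, -0.6, -0.3]
width: 0.0155
```

Request:
play_rows(motion="0 0 -0.001 0 0.01; 0 0 -0.001 0 0.01; 0 0 -0.001 0 0.05; 0 0 -0.001 0 0.05; 0 0 -0.001 0 0.05; 0 0 -0.001 0 0.05; 0 0 -0.001 0 0.05; 0 0 0.03 0 0.05; 0 0 0.08 0 0.05; 0 0 0.12 0 0.05; 0 0 0.16 0 0.05; 0 0 0.16 0 0.05")

```text
time_s: 19.7
position: [0.437, -0.3086, 0.4585]
tcp_rot: [3.132, 0.0, 0.96]
force: [0.2, 0.7, -0.6]
width: 0.0497
```

```bash
python3 snap.py scene e1 150 80 250 190 3; python3 snap.py top e2 240 160 260 180 3
```

```text
(no output)
```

View pics/e1.png

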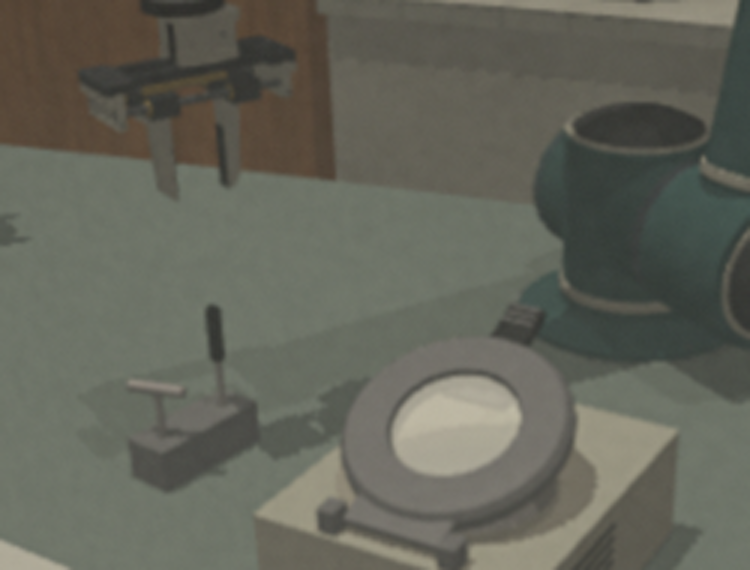

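View pics/e2.png

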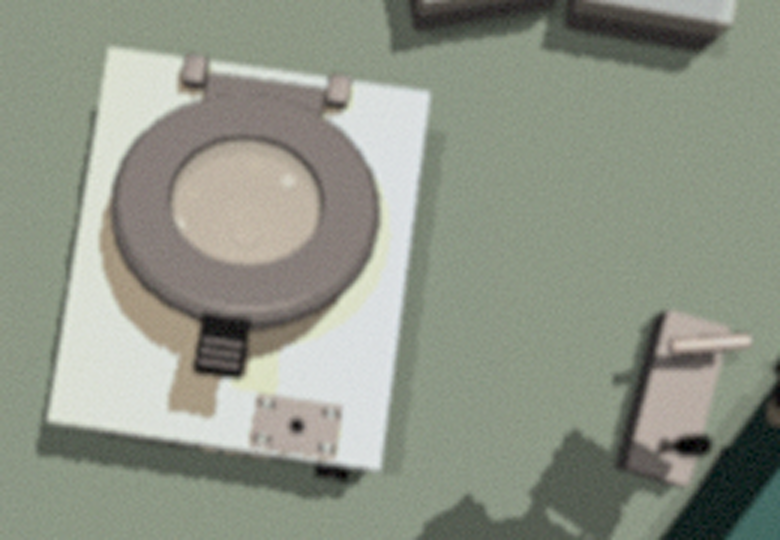

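```bash
cat >> h.py <<'E'
H=np.array([.7115,-.0008,.127]);U=np.array([-.988,.1544,0]);V=np.array([.1544,.988,0])
def tab(th,rad=.232,lat=0,nrm=0): return H+rad*np.cos(th)*U+[0,0,rad*np.sin(th)]+lat*V+nrm*(np.array([0,0,np.cos(th)])-np.sin(th)*U)
E
python3 - <<'E'
from h import *
np.set_printoptions(precision=3,suppress=True)
for th in(.35,.4,.45):
  print(th,tab(th),"top front/back",[ (px("top",tab(th,q,l,.006))-[240,160]+.5)*3 for q,l in((.246,.017),(.246,-.017),(.206,-.017))])
  print("scene",[ (px("scene",tab(th,q,l,.006))-[150,80]+.5)*3 for q,l in((.246,.017),(.246,-.017),(.206,-.017))])
E
python3 - <<'E'
import cv2
a=cv2.imread('pics/e2_full.png')[255:300,290:340];b=cv2.imread('pics/e1_full.png')[175:205,305:340]
cv2.imwrite('pics/e3.png',cv2.hconcat([cv2.resize(a,(500,450),interpolation=2),cv2.resize(b,(300,450*300*0+257),interpolation=2) if 0 else cv2.copyMakeBorder(cv2.resize(b,(280,240),interpolation=2),0,210,0,0,0)]))
E
```

```text
0.35 [0.496 0.033 0.207] top front/back [array([194.409, 376.208]), array([243.786, 383.257]), array([251.847, 330.432])]
scene [array([548.637, 317.751]), array([513.547, 309.888]), array([492.827, 341.202])]
0.4 [0.5   0.032 0.217] top front/back [array([194.616, 368.219]), array([244.492, 375.33 ]), array([252.503, 323.422])]
scene [array([546.217, 307.809]), array([510.902, 300.001]), array([490.427, 333.018])]
0.45 [0.505 0.031 0.228] top front/back [array([194.968, 359.26 ]), array([245.339, 366.431]), array([253.271, 315.647])]
scene [array([543.456, 298.245]), array([507.91 , 290.488]), array([487.732, 325.18 ])]
```

View pics/e3.png

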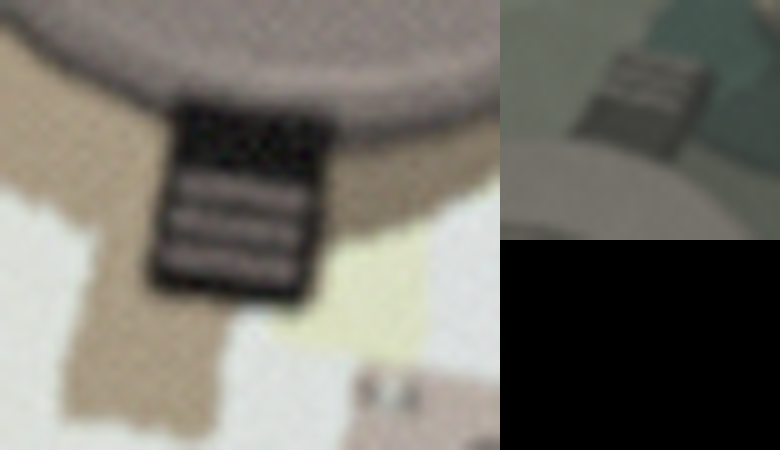

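Rod and key both stand upright in the block, and the lid is at about 0.39 rad. I'll move above the tab and turn the jaws to straddle it.

Request:
play_rows(motion="0.01 0.04 0.01 -8 0.08; 0.02 0.09 0.01 -18 0.08; 0.03 0.14 0.01 -28 0.08; 0.04 0.19 0.01 -38 0.08; 0.05 0.24 0.01 -48 0.08; 0.06 0.29 0.01 -58 0.08; 0.06 0.343 0.01 -64 0.08; 0.06 0.343 0.01 -64 0.08; 0.06 0.343 0.01 -64 0.08; 0.06 0.343 0.01 -64 0.08; 0.06 0.343 0.01 -64 0.08", squeeze=5)

```text
time_s: 21.18
position: [0.4971, 0.0335, 0.4647]
tcp_rot: [3.136, 0.0, -0.158]
force: [-0.3, 0.4, -0.5]
width: 0.0801
```

```bash
python3 snap.py scene f1 220 80 160 150 5
```

```text
(no output)
```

View pics/f1.png

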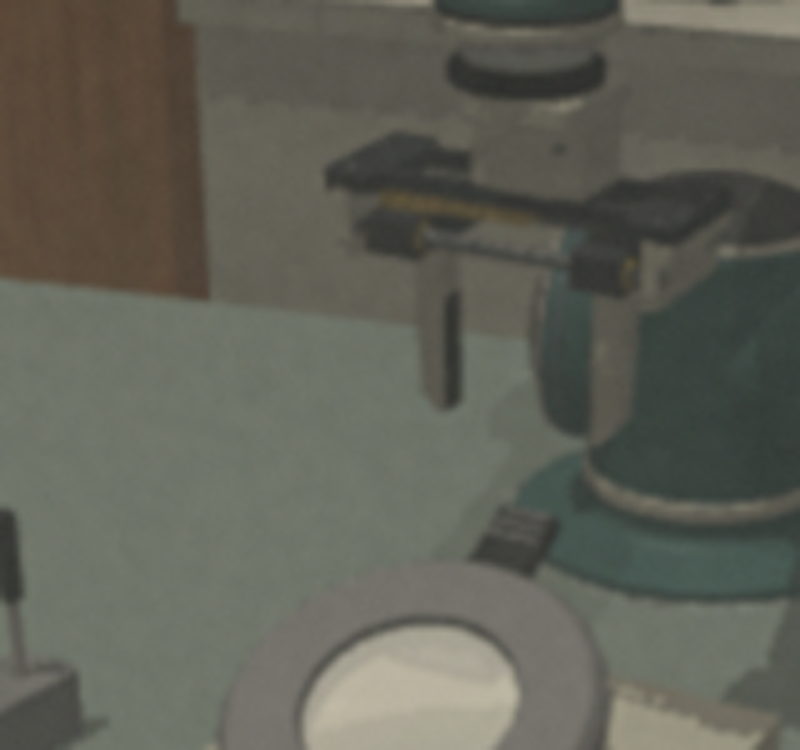

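The open jaws straddle the tab (crop 515,535). I'll descend and close lightly.

Request:
play_rows(motion="0 0 -0.03 0 0.08; 0 0 -0.055 0 0.08; 0 0 -0.07 0 0.08; 0 0 -0.078 0 0.08; 0 0 -0.078 0 0.08; 0 0 -0.078 0 0.06; 0 0 -0.078 0 0.045; 0 0 -0.078 0 0.03; 0 0 -0.078 0 0.03; 0 0 -0.078 0 0.03; 0 0 -0.078 0 0.03; 0 0 -0.078 0 0.03", squeeze=5)

```text
time_s: 22.72
position: [0.4971, 0.0338, 0.3868]
tcp_rot: [3.137, -0.0, -0.157]
force: [0.5, 5.8, -0.2]
width: 0.0338
```

```bash
python3 snap.py scene f2 220 80 160 150 5
python3 - <<'E'
from h import *
for th in(.39,.55,.7,.85,1,1.1,1.13): print(th,(tab(th,.235)-tab(.39,.235)).round(4))
E
```

```text
0.39 [0. 0. 0.]
0.55 [ 0.0168 -0.0026  0.0335]
0.7 [ 0.0372 -0.0058  0.062 ]
0.85 [ 0.0615 -0.0096  0.0872]
1 [ 0.0893 -0.014   0.1084]
1.1 [ 0.1094 -0.0171  0.1201]
1.13 [ 0.1157 -0.0181  0.1232]
```

View pics/f2.png

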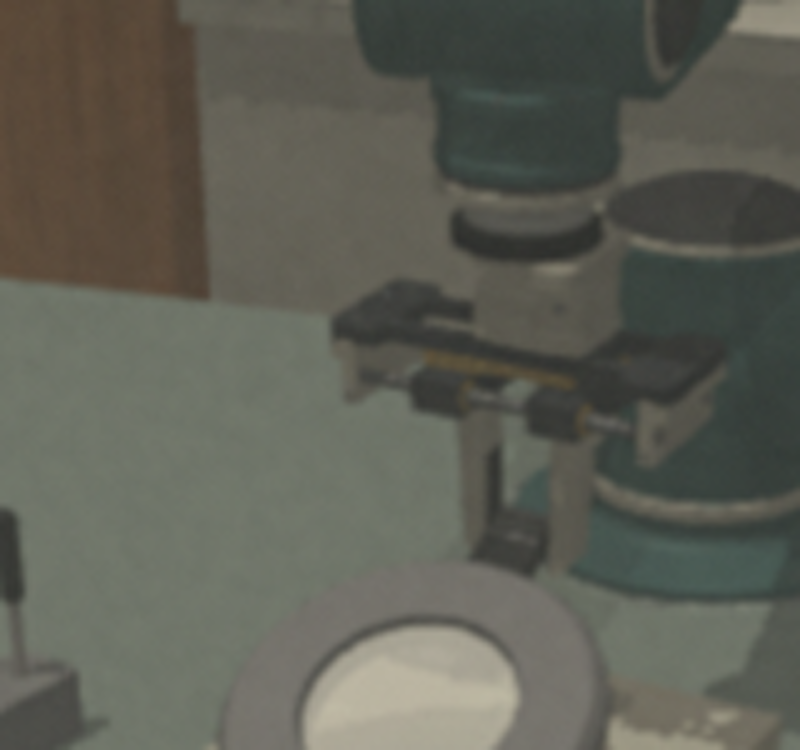

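Request:
play_rows(motion="0.003 0.0005 0.009 0 0.03; 0.008 0 0.018 0 0.03; 0.0168 -0.0016 0.0335 0 0.03; 0.026 -0.003 0.048 0 0.03; 0.0372 -0.0048 0.062 0 0.03; 0.049 -0.0066 0.0755 0 0.03; 0.0615 -0.0086 0.0872 0 0.03; 0.0615 -0.0086 0.0872 0 0.03", squeeze=8)

```text
time_s: 23.78
position: [0.5593, 0.0245, 0.4749]
tcp_rot: [3.135, -0.001, -0.158]
force: [-1.2, -6.2, 2.3]
width: 0.0343
```

```bash
python3 snap.py scene f3 220 60 160 150 5
```

```text
(no output)
```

View pics/f3.png

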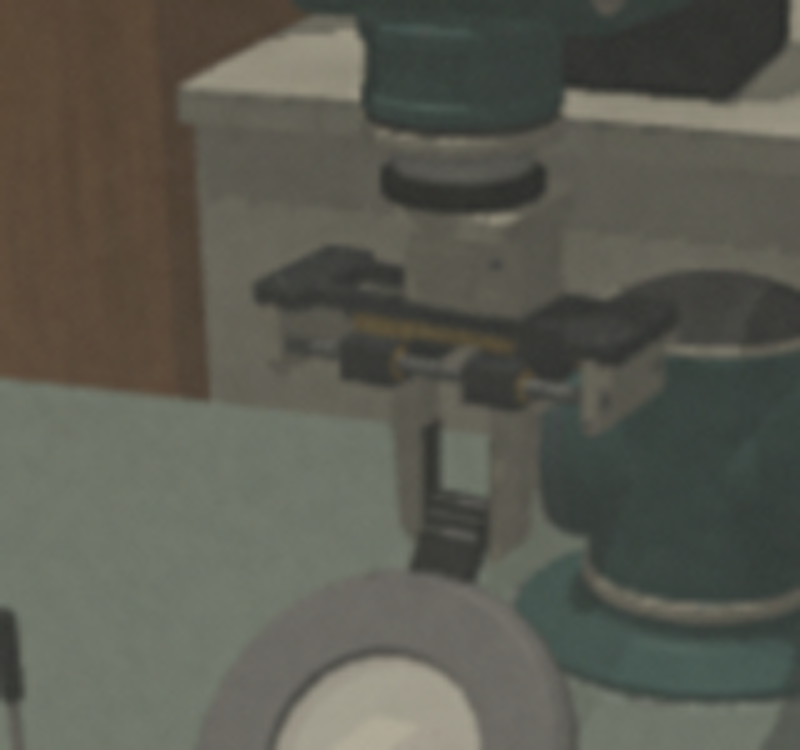

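The lid follows the grip and is now at about 0.85 rad. I'll continue along the arc.

Request:
play_rows(motion="0.006 -0.0015 0.005 0 0.03; 0.014 -0.0027 0.0112 0 0.03; 0.021 -0.0038 0.0164 0 0.03; 0.028 -0.0049 0.0212 0 0.03; 0.034 -0.0058 0.025 0 0.03; 0.04 -0.0068 0.0289 0 0.03; 0.045 -0.0075 0.0315 0 0.03; 0.05 -0.0083 0.034 0 0.03; 0.05 -0.0083 0.034 0 0.03; 0.05 -0.0083 0.034 0 0.03")

```text
time_s: 25.08
position: [0.6093, 0.0163, 0.5087]
tcp_rot: [3.135, -0.001, -0.158]
force: [1.5, 5.2, -4.4]
width: 0.0339
```

```bash
python3 snap.py scene f4 200 40 160 150 5
```

```text
(no output)
```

View pics/f4.png

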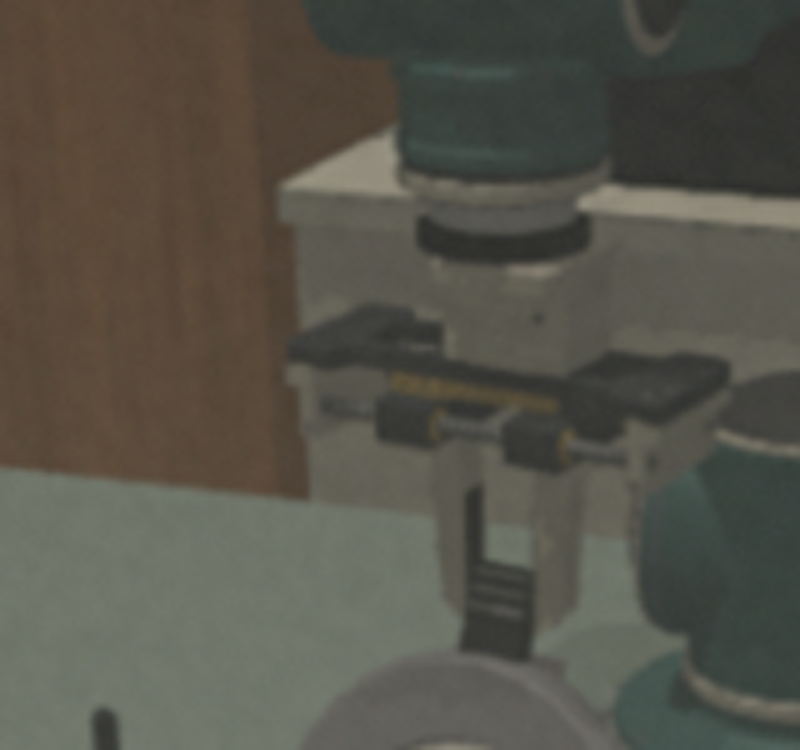

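Request:
play_rows(motion="0 0 0 0 0.045; 0 0 0 0 0.055; 0 0 0 0 0.065; 0 0 0 0 0.065; 0 0 0 0 0.065; 0 0 0.02 0 0.065; 0 0 0.05 0 0.065; 0 0 0.08 0 0.065; -0.03 0 0.09 0 0.065; -0.08 0 0.09 0 0.065; -0.13 0 0.09 0 0.065; -0.13 0 0.09 0 0.065")

```text
time_s: 26.62
position: [0.476, 0.0163, 0.602]
tcp_rot: [3.136, -0.005, -0.158]
force: [0.1, -0.3, 0.5]
width: 0.0648
```

Request:
play_rows(motion="0 0 0 0 0.065; 0 0 0 0 0.065; 0 0 0 0 0.065; 0 0 0 0 0.065")

```text
time_s: 27.12
position: [0.4766, 0.0163, 0.6016]
tcp_rot: [3.136, -0.005, -0.158]
force: [0.0, -0.3, 0.8]
width: 0.0652
```

```bash
python3 snap.py scene g1 150 80 250 190 3; python3 snap.py top g2 100 160 400 200 2;python3 - <<'E'
from h import *
np.set_printoptions(precision=1,suppress=True)
for th in(1,1.05,1.1,1.15): print(th,[ (px("scene",tab(th,.246,l,.006))-[150,80]+.5)*3 for l in(.017,-.017)])
E
```

```text
1 [array([490.4, 225.9]), array([451.9, 218.4])]
1.05 [array([483.5, 223.1]), array([444.8, 215.5])]
1.1 [array([476.4, 221. ]), array([437.4, 213.4])]
1.15 [array([468.9, 219.7]), array([429.6, 212. ])]
```

View pics/g1.png

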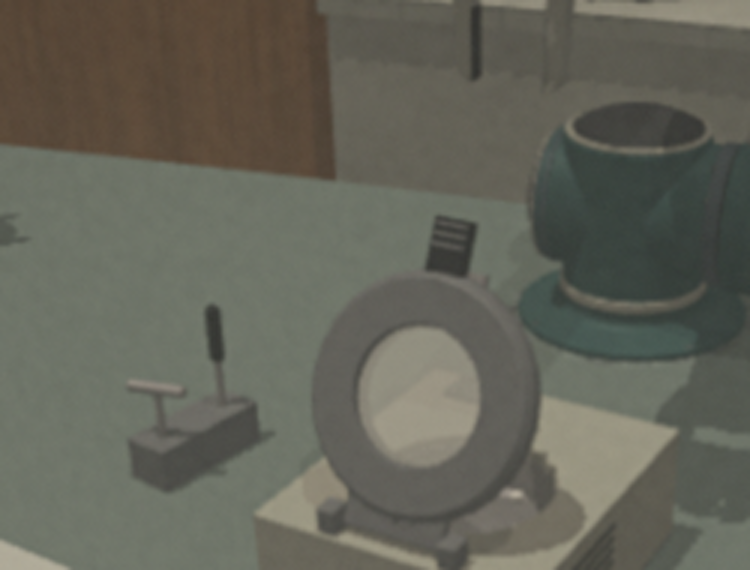

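View pics/g2.png

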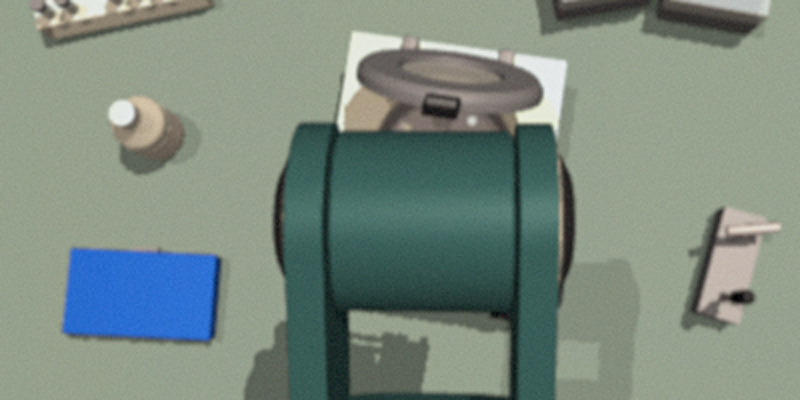

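Lid at about 1.1 rad (tab corners 437,216 and 476,222 match the 1.1 prediction). The rod and key stand as at the start, and the bottle and slide box show no shift in the picture. The arm is clear, so I'm handing in.

```bash
python3 -c "
from bench import r
print(r.finish_job())"
```

```text
the job is handed in; nothing more can be done
None
```

The lid is fully open at about 1.1 rad and the rod is back upright in its own hole. I handed the job in at about 27 s of the 72 s allowed; no verdict was reported.

- **Latch:** I fed the rod down the release hole without touching its sides noticeably. It met the latch about 50 mm down and pressed it about 10 mm further. The lid sprang to about 0.39 rad, and the wrist read no more than about 11 N vertically.
- **Rod:** it went back to its original grasp pose. In the last picture it looks upright, and its handle top is within about a pixel of where it started.
- **Lid:** I gripped the tab lightly and swung the lid along its arc. It stayed up after I let go, and the tab in the last picture matches the position predicted for 1.1 rad.
- **Other things:** the rotor key, bottle and slide box look undisturbed in the last pictures. I judged these by eye and did not measure them.

The two cameras disagreed by about 3 to 4 mm on where the hole was along the world's x axis. I went with the top camera's value, corrected by about 1 mm, and the rod entered freely on the first try. The tool also drifted up to about 0.01 rad off vertical during the run, and I allowed for that when putting the rod back and lining up on the tab.

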